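# Shut the paint box

### The job

Pack up the open wooden paint box without taking hold of anything: with the fingertips or the outside of the fingers, first push the upright palette leaf over until it lies flat over the paint compartments, and only then swing the cover down over it, under control and not slammed, until it is fully shut on the rim. Do not pinch or lift anything, leave the box where it stands, and leave the things in it and around it alone.

Things in the scene. Friction and masses are not known exactly. Their poses are not given: they have to be found in the camera images.
- paint_box: Loose, wooden paint box, open, 1.5 to 2.1 kg in all. Outside 170 (x) x 230 (y) x 72 mm high, walls 8 mm. Origin: centre of its underside, z up. Its -x side is the front (leather handle, two brass catches), its +x side the rear with the cover's hinge; the rear looks roughly to the robot's left, turned up to 0.6 rad. It stands by friction alone and slides at a sideways push of 7 to 15 N.
- palette_leaf (a joint): Angle of the palette leaf, a plywood panel 142 mm long (hinge to free edge) x 206 mm wide x 6 mm thick, hinged just inside the box's front wall, axis along the box's y. 0 = flat over the compartments, upper face 9 mm below the rim; 1.57 = upright; stop at 1.64. Starts at 1.2 to 1.6; folds towards the rear. Stiff hinge (0.1 Nm friction): stays where it is left; 1 to 2 N at mid length moves it.
- leaf_hinge (a point): Middle of the leaf's hinge axis, at (-73, 0, 60) mm in the box's frame, at half the leaf's thickness. x points along the leaf to its free edge, y along the hinge, z out of the face that is on top when the leaf is flat (upright, this face looks out over the box's front: push on it).
- leaf_edge (a point): Middle of the leaf's free edge, 146 mm from the hinge axis, at half the leaf's thickness; the axes are the leaf's.
- box_cover (a joint): Angle of the cover, a tray 170 mm long (hinge to free edge) x 230 mm wide x 18 mm deep, hinged on the box's rear rim, axis along the box's y. 0 = shut on the rim, outer face 90 mm above the table; 1.57 = upright; stop at 2.0, leaning back. Starts at 1.62 to 1.95. Stiff hinge (0.33 Nm friction): stays where it is left, push it all the way; about 3 N at 120 mm. An upright leaf blocks it.
- cover_hinge (a point): Middle of the cover's hinge axis, at (85, 0, 72) mm in the box's frame. The cover reaches from x = 0 (hinge) to x = -170 mm (free edge) of this frame; y along the hinge; z out of the outer face, which lies at z = 18 mm (upright, this face looks away from the box, over its rear: push on it).
- cover_edge (a point): Middle of the cover's free edge, 170 mm from the hinge axis, at half the cover's depth (z = 9 mm in the cover's frame); the axes are the cover's.
- paint_tube_mid (a point): Centre of a paint tube, 98 x 28 x 18 mm, lying in the larger compartment of the box, well below the leaf. Leave it there.
- paint_pot_mid (a point): Centre of a small paint pot, 38 mm across x 38 mm high, standing in an end compartment of the box, below the leaf. Leave it there.
- wood_cup_mid (a point): Centre of an open wooden cup, 84 mm across x 58 mm high, on the table near the box's front. Leave it alone.
- white_jar_mid (a point): Centre of a small jar, 44 mm across x 62 mm high, on the table near the box's front. Leave it alone.
- turned_bottle_mid (a point): Centre of a small turned wooden bottle, 42 mm across x 64 mm high, on the table beside one end of the box (its -y end). Leave it alone.
- glass_bottle_mid (a point): Centre of a tall glass bottle, 72 mm across x 160 mm high, on the left of the table. Leave it alone.
- framed_panel_mid (a point): Centre of a small framed picture lying flat, 200 x 160 x 16 mm, on the right of the table. Leave it alone.
- palette_knife_mid (a point): Middle of a palette knife lying flat on the table behind the box, 210 x 20 x 20 mm, along the box's y. Leave it alone.

How it is judged:
On the way, in this order (a step that is already met when the one before it is completed fails the run):
1. the palette leaf is folded down flat (within 0.06 rad) while the cover is still open (above 1.0 rad) (value of joint palette_leaf below 0.06 rad and value of joint box_cover above 1 rad), for 0.2 s.
2. the cover is swung shut (within 0.04 rad) (value of joint box_cover below 0.04 rad), for 0.2 s.
At the end, for the whole second after the job is handed in: The leaf lies flat (within 0.06 rad) under the shut cover (within 0.04 rad, 7 mm at its free edge); the box is at rest within 20 mm of where it stood, and every loose thing within 30 mm (40 mm for those in the box) of where it was (value of joint palette_leaf below 0.06 rad and value of joint box_cover below 0.04 rad and linear speed of paint_box below 0.02 m/s and distance of paint_box from where it was at the start of the episode below 0.02 m and angle between paint_box's own z axis and vertical below 0.05 rad and distance of each of paint_tube_mid, paint_pot_mid from where it was at the start of the episode below 0.04 m and distance of each of wood_cup_mid, white_jar_mid, turned_bottle_mid, glass_bottle_mid, framed_panel_mid, palette_knife_mid from where it was at the start of the episode below 0.03 m); the robot touches nothing.
It fails at once if the box is shoved more than 20 mm (distance of paint_box from where it was at the start of the episode above 0.02 m).
It fails at once if the box is lifted or tipped (height (world z) of paint_box above 0.012 m or angle between paint_box's own z axis and vertical above 0.12 rad).
It fails at once if the leaf or the cover is taken between the fingers ((contact force between the fingers and palette_leaf above 0.3 N and x of the grasp point in the frame of palette_leaf between 0.02 and 0.158 m and z of the grasp point in the frame of palette_leaf between -0.003 and 0.003 m and y of the grasp point in the frame of palette_leaf between -0.103 and 0.103 m) or (contact force between the fingers and box_cover above 0.3 N and x of the grasp point in the frame of box_cover between -0.182 and -0.02 m and z of the grasp point in the frame of box_cover between 0.001 and 0.017 m and y of the grasp point in the frame of box_cover between -0.115 and 0.115 m)).
It fails at once if the cover is slammed (faster than 4 rad/s) (velocity of joint box_cover below -4 rad/s).
It fails at once if a thing in or around the box is lifted, carried or pushed away (more than 30 mm; 40 mm for those in the box) (distance of any of paint_tube_mid, paint_pot_mid from where it was at the start of the episode above 0.04 m or distance of any of wood_cup_mid, white_jar_mid, turned_bottle_mid, glass_bottle_mid, framed_panel_mid, palette_knife_mid from where it was at the start of the episode above 0.03 m).
It also fails if it takes over 58 s, if anything falls off the work surface, if the arm or the gripper's body presses on something with over 40 N, if the wrist force passes 120 N, or if a joint passes its speed limit or range.

### The arm

A 7-joint arm with a two-finger parallel gripper is mounted at the origin on the work surface. World frame = base frame: x ahead of the robot, y to its left, z up, the work surface at z = 0. Lengths are in m, angles in rad, forces in N, time in s.
With the tool pointing down it reaches from about 0.35 to 0.9 m from the base axis. Payload 19.9 kg.
Tool frame: the origin (TCP) lies on the centre line of the jaws, within the pads' length; the fingertips stand 19 mm ahead of it and the grasp point (between the pads) is the TCP (tip_extent is the distance from the TCP to the fingertips, in m); z points along the fingers, y is the line along which they close (so a half turn about z gives the same grasp; the last joint's range is limited). The gripper opens to 85 mm and grips with 20 to 120 N. Pads are 22 mm wide; open, the fingers measure 114 mm over their backs; the gripper's body (76 mm by 85 mm) begins 54 mm behind the grasp point. The pads swing forward as they close: fully open they stand 13 mm farther back than shut.
Start: joints at [-1.202, 0.417, -0.01, 1.614, 0.005, 1.111, -0.053], TCP at [0.25, 0.573, 0.25] pointing down, gripper open.
Joint ranges: [-2.81, 2.81], [-0.39, 2.02], [-1.27, 1.25], [0.06, 2.57], [-1.19, 4.33], [0.19, 2], [-2.82, 2.82]. Speed limits (rad/s): [1.89, 1.89, 2.39, 2.39, 3.01, 3.01, 3.01].

### API

Orientations are given as a rotation vector (axis times angle).
In Python, from bench import * gives the robot as it stands. The module is installed in compiled form; this text tells all that it offers.
- The arm moves only by the tool servo_tool, never from a script. Its arguments are lists of equal length, an entry for each row: "dp": the shift along the tool's x, y, z normalised to -1 to 1, where 1 is 20 cm, a list of three; "rotation": the turn, a rotation vector about the tool's x, y, z normalised to -1 to 1, where 1 is 30 degrees, a list of three; "gripper": the gripper command: -1 is shut, 1 is fully open, values between are in proportion. In form: {"dp": [[dx, dy, dz], ...], "rotation": [[wx, wy, wz], ...], "gripper": [gripper, ...]}. A call has 1 to 8 rows; each row is the pose to reach, as a shift and turn from the pose commanded when the call began, along the tool's axes at that moment; what a row does not reach only later rows make up. A row lasts 1/10 s, in which the tool goes at most 50 mm and 8.59 degrees, less where a joint would pass 70% of its speed; a pose out of reach is approached as far as the arm can. A call with a number of a shift or a turn outside -1 to 1 is refused whole. A call with a gripper value outside its range is refused whole. The fingers move at their own pace and stop on an object; "force" is the grip in N (left out, the last holds). Time passes only in rows, so rows that repeat a pose let the fingers close. It gives the time, the measured TCP pose, the force, the opening and the grip force at its end, in the units of the state.
- read_state(): the state, without advancing time (a new reading comes with each control period).
- get_image(name): name is "scene" or "top" or "wrist"; returns a dict with "color" (480x640x3 uint8, red, green, blue), "intrinsics" (3x3 intrinsics, pixels), "position" and "attitude" of the camera in the world; the wrist camera has in their place "tool_from_camera" (4x4, takes a point from camera to tool coordinates, whose origin is the TCP and whose axes are the flange's). Camera axes: x right, y down, z forward; pixel columns grow to the right and rows downward; lengths in m; the calibration is good to about 2 mm. A picture is of the moment at which its call begins: read the wrist's pose just before it. There is no depth.
- job_done(): hands the job in; it is judged then, once.
The state is a dict: "clock": time; "joint_pos": joint angles; "qd": joint speeds; "joint_torque": joint torques, N m; "tcp_pos": TCP position; "tool_rot": TCP orientation; "force": force on the tool from outside, world axes, zero at the start; "ft_torque": the same for the moment, N m; "width": finger opening in m; "grip_force": force on a finger pad.
Only numpy, scipy, OpenCV 4.12 (cv2) and the standard library are available. Lean on these libraries where they do the work, as an engineer would, in place of code of your own. Each camera call takes 0.05 s, during which the arm holds its last target. There are 200 camera calls.

## Working session

There is one attempt and no reset: what is moved stays moved. The work goes in short steps, Python scripts to look and compute and a tool call to move; the robot and the scene stay as the last step left them, time stands still between calls to the robot, and variables do not carry over. Pictures are saved under pics/ and viewed, at most 10 in all, crops included, and the job is handed in when it is done.

Besides the shell and the picture viewer there is one more tool, called after "Emit:" as a command line: name --argument value ..., lists and objects as JSON in quotes. servo_tool: Moves the arm, as the interface text tells. Scaled input: -1 to 1 covers 20 cm each way for a shift and 30 degrees each way for a turn. Its arguments: {"type":"object","properties":{"dp":{"type":"array","items":{"type":"array","items":{"type":"number"}}},"rotation":{"type":"array","items":{"type":"array","items":{"type":"number"}}},"gripper":{"type":"array","items":{"type":"number"}},"force":{"type":"number"}},"required":["dp","rotation","gripper"]}

```bash
mkdir -p pics
cat > h.py <<'E'
from bench import *
import numpy as np, cv2
from scipy.spatial.transform import Rotation as R
def att(a):
    a=np.array(a,float)
    return a if a.shape==(3,3) else (R.from_rotvec(a).as_matrix() if a.size==3 else R.from_quat(a).as_matrix())
def proj(im,P):
    A=att(im["attitude"]);c=(np.atleast_2d(P)-im["position"])@A
    u=c@np.array(im["intrinsics"]).T
    return u[:,:2]/u[:,2:]
def ray(im,uv,z):
    d=att(im["attitude"])@np.linalg.inv(im["intrinsics"])@np.array([*uv,1.])
    p=np.array(im["position"]);return p+d*(z-p[2])/d[2]
E
python3 - <<'E'
from h import *
s=read_state();print(s)
for n in("scene","top"):
    i=get_image(n);cv2.imwrite(f"pics/{n}0.png",i["color"][:,:,::-1]);print(n,i["intrinsics"],i["position"],i["attitude"])
    import pickle;pickle.dump(i,open(n+"0.pkl","wb"))
E
```

```text
{'clock': 0.0, 'joint_pos': array([-1.20147175,  0.41800742, -0.01031142,  1.61420241,  0.00468433,
        1.11068264, -0.05300773]), 'qd': array([ 1.38404875e-03,  2.03821072e-03,  3.11843794e-04, -2.53503968e-05,
       -5.66323186e-04, -4.09862237e-04, -1.07792366e-03]), 'joint_torque': array([ 1.81193958e-03, -8.64445853e+01,  6.80207983e-01, -4.34889686e+01,
        1.92291284e-02,  7.57621106e-03, -4.56442513e-05]), 'tcp_pos': array([0.24946962, 0.57268661, 0.24962746]), 'tool_rot': array([-6.40753197e-01, -3.07536555e+00,  1.98266990e-03]), 'force': array([ 0.32508499, -0.26735383,  0.54429869]), 'ft_torque': array([-0.03418235,  0.04166613,  0.00979298]), 'grip_force': 0.0, 'width': 0.08544272834335095}
scene [[582.80160124   0.         318.90079893]
 [  0.         582.80160124 242.92287673]
 [  0.           0.           1.        ]] [0.99966081 0.68112707 1.41727101] [-0.84635735 -2.75018336  0.78576294]
top [[485.07687679   0.         322.43927656]
 [  0.         485.07687679 242.14232601]
 [  0.           0.           1.        ]] [ 0.28057699 -0.03494191  1.22611242] [-2.21305688  1.99986299 -0.20667824]
```

View pics/scene0.png

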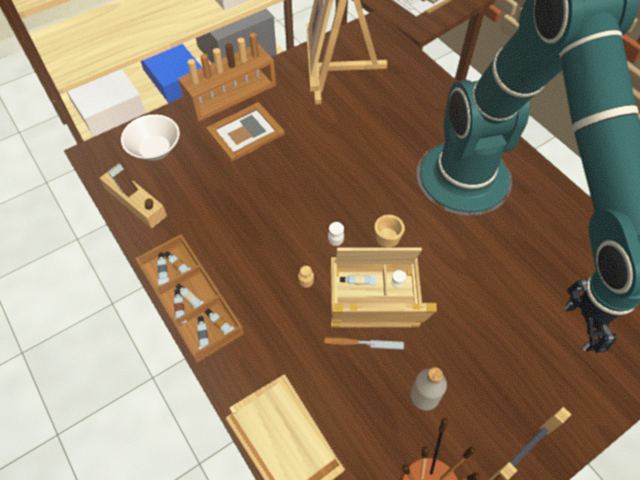

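View pics/top0.png

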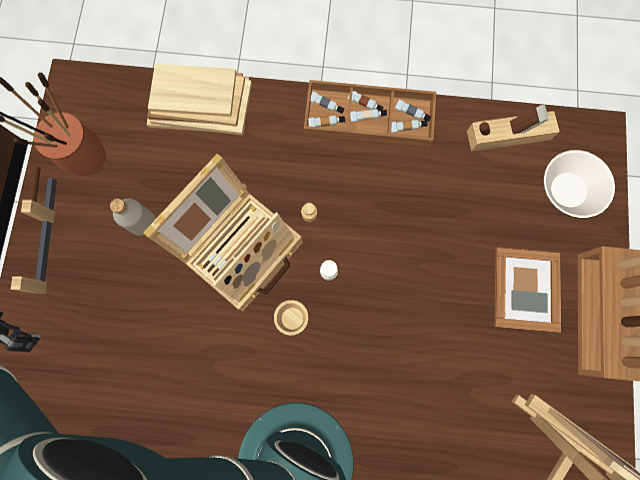

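The box stands at about (380,290) in the scene view and (230,235) in the top view, with the cover leaning back to the left. The cup is at (291,318), the jar at (329,270) and the turned bottle at (309,211). I'll enlarge both views next.

Run:
```python
import cv2
a=cv2.imread("pics/scene0.png")[205:365,290:470];cv2.imwrite("pics/sc.png",cv2.resize(a,(720,600)[:2] if 0 else (675,600),interpolation=cv2.INTER_CUBIC))
a=cv2.imread("pics/top0.png")[145:345,130:350];cv2.imwrite("pics/tc.png",cv2.resize(a,(660,600),interpolation=cv2.INTER_CUBIC))
```

```text
(no output)
```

View pics/sc.png

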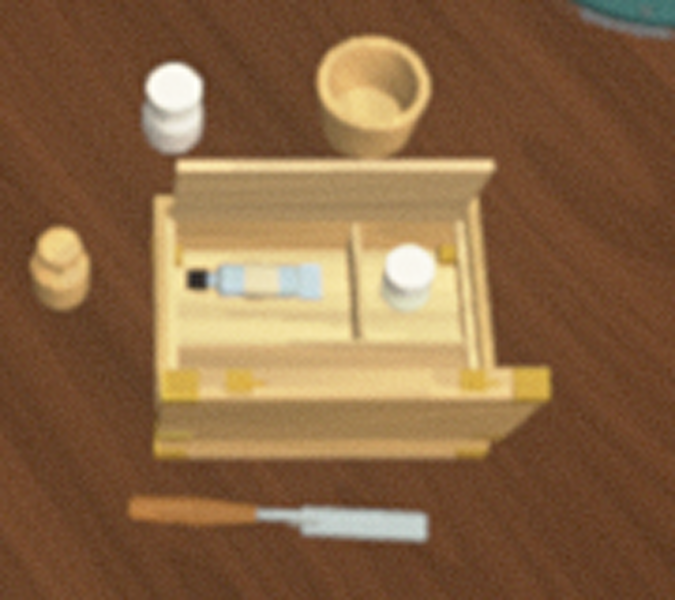

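View pics/tc.png

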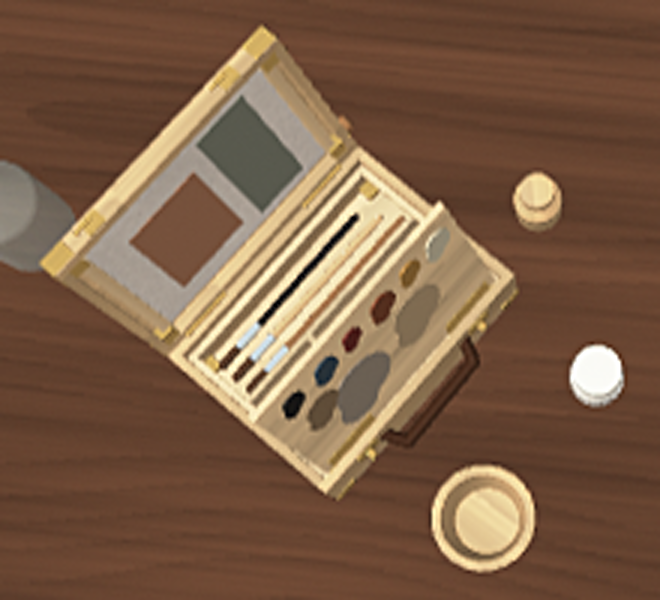

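```bash
cat > fit.py <<'E'
from h import *
import pickle
from scipy.optimize import least_squares
def pts(p,items):
    x,y,w,th,ph=p;c,s=np.cos(w),np.sin(w);out=[]
    for k,a,b,cc in items:
        if k=='b':q=[a,b,cc]
        if k=='l':q=[-.073+a*np.cos(th)-cc*np.sin(th),b,.060+a*np.sin(th)+cc*np.cos(th)]
        if k=='c':q=[.085-a*np.cos(ph)+cc*np.sin(ph),b,.072+a*np.sin(ph)+cc*np.cos(ph)]
        out.append([x+c*q[0]-s*q[1],y+s*q[0]+c*q[1],q[2]])
    return np.array(out)
if __name__=="__main__":
    T=pickle.load(open("top0.pkl","rb"));S=pickle.load(open("scene0.pkl","rb"))
    t=[(('b',-.085,-.115,.072),517,277),(('b',-.085,.115,.072),325,488),(('b',.085,-.115,.072),357,150),(('b',.085,.115,.072),172,352),
     (('c',.17,-.115,.018),262,28),(('c',.17,.115,.018),43,265),(('l',.146,-.103,.003),440,205),(('l',.146,.103,.003),255,418)]
    s=[(('b',-.085,-.115,.072),155,198),(('l',.146,-.103,-.003),178,170),(('l',.146,.103,-.003),495,168),(('c',.17,-.115,0),165,371),(('c',.17,.115,0),550,370),(('c',.17,-.115,.018),165,400),(('c',.17,.115,.018),548,398),(('b',.085,-.115,0),155,457),(('b',.085,.115,0),490,457)]
    tp=np.array([[130+(u+.5)/3-.5,145+(v+.5)/3-.5] for _,u,v in t]);sp=np.array([[290+(u+.5)/3.75-.5,205+(v+.5)/3.75-.5] for _,u,v in s])
    f=lambda p:np.r_[proj(T,pts(p,[i[0] for i in t]))-tp,proj(S,pts(p,[i[0] for i in s]))-sp].ravel()
    c=ray(T,(232,245),.05);best=min((least_squares(f,[c[0],c[1],w,1.4,1.75],loss='soft_l1') for w in(.5,1,1.57,2)),key=lambda r:r.cost)
    print(best.x,np.round(best.fun.reshape(-1,2),1).tolist())
    np.save("p.npy",best.x)
    o=lambda u,v,z:ray(T,(130+u/3,145+v/3),z).round(3)
    print("cup",o(484,518,.055),"jar",o(597,372,.062),"tb",o(539,188,.064),"glass",ray(T,(118,206),.16))
    print("knife",ray(S,(290+130/3.75,205+507/3.75),.01),ray(S,(290+428/3.75,205+527/3.75),.01))
    print("glass scene",ray(S,(434,374),.16))
    for n,i in [("leafedge",('l',.146,0,0)),("coveredge",('c',.17,0,.009)),("hinge",('c',0,0,0))]:print(n,pts(best.x,[i]).round(3))
E
python3 fit.py
```

```text
[0.48283123 0.17629276 0.9765593  1.28189777 1.85226548] [[-0.7, -1.4], [0.2, 1.3], [0.4, -1.9], [-1.4, 1.1], [-0.8, -1.4], [-1.5, -1.5], [1.2, -0.5], [-0.8, 0.6], [0.1, -1.0], [0.0, -0.0], [-0.2, 0.2], [-0.2, -0.6], [-0.3, -0.7], [-0.1, -0.4], [0.7, -0.2], [0.6, -0.4], [-1.3, -0.7]]
cup [0.332 0.044 0.055] jar [ 0.457 -0.034  0.062] tb [0.605 0.029 0.064] glass [0.53804095 0.45884017 0.16      ]
knife [0.6654383  0.20816511 0.01      ] [0.505416   0.33466514 0.01      ]
glass scene [0.54519601 0.46173353 0.16      ]
leafedge [[0.465 0.15  0.2  ]]
coveredge [[0.562 0.293 0.233]]
hinge [[0.53  0.247 0.072]]
```

```bash
cat > mv.py <<'E'
# plan: rows of box-frame TCP targets -> tool-axes normalised dp from commanded pose (pos P0, rot M0)
from h import *
p=np.load("p.npy");c,s=np.cos(p[2]),np.sin(p[2])
B=np.array([[c,-s,0],[s,c,0],[0,0,1.]])
def w(q):return np.array([p[0],p[1],0])+B@np.array(q)
def inv(x):return B.T@(np.array(x)-[p[0],p[1],0])
def dp(targets,P0,M0):return [(M0.T@(w(q)-P0)/.2).round(3).tolist() for q in targets]
def down(psi): # tool z down, tool y at world yaw psi
    y=np.array([np.cos(psi),np.sin(psi),0]);z=np.array([0,0,-1.]);return np.c_[np.cross(y,z),y,z]
E
python3 - <<'E'
from mv import *
s=read_state();M=R.from_rotvec(s["tool_rot"]).as_matrix();print(M.round(3),B[:,1])
for k in(0,np.pi):
    D=down(p[2]+np.pi/2+k);print((R.from_matrix(M.T@D).as_rotvec()/np.radians(30)).round(3))
print(dp([(-.12,0,.30)],s["tcp_pos"],M))
E
```

```text
[[-0.917  0.399 -0.   ]
 [ 0.399  0.917 -0.001]
 [-0.    -0.001 -1.   ]] [-0.82857591  0.55987674  0.        ]
[-2.00e-03 -1.00e-03 -2.65e+00]
[-1.00e-03  2.00e-03  3.35e+00]
[[-1.752, -1.942, -0.249]]
```

Emit:
servo_tool --dp '[[-0.2,-0.2,-0.25],[-0.4,-0.4,-0.25],[-0.6,-0.6,-0.25],[-0.8,-0.8,-0.25],[-0.9,-0.97,-0.25],[-0.9,-0.97,-0.25]]' --rotation '[[0,0,0.2],[0,0,0.35],[0,0,0.35],[0,0,0.35],[0,0,0.35],[0,0,0.35]]' --gripper '[-1,-1,-1,-1,-1,-1]'

```text
clock: 0.7
tcp_pos: [0.338, 0.3197, 0.3003]
tool_rot: [0.924, 3.003, -0.001]
force: [0.3, 0.5, -0.1]
width: 0.0003
grip_force: 0.0
```

Run:
```python
from mv import *
s=read_state();M=R.from_rotvec(s["tool_rot"]).as_matrix();print(M.round(3),inv(s["tcp_pos"]),s["force"],s["width"],s["joint_pos"])
print(dp([(-.12,0,.30)],s["tcp_pos"],M))
```

```text
[[-0.827  0.562 -0.   ]
 [ 0.562  0.827 -0.   ]
 [-0.    -0.    -1.   ]] [0.03773462 0.20034979 0.30027376] [ 0.26303263  0.50290984 -0.05052906] 0.0003276118676799794 [-0.95971344  0.07579807  0.14347918  1.93675281 -0.01176995  1.13016118
  0.16225767]
[[-1.004, -0.786, 0.002]]
```

Emit:
servo_tool --dp '[[-0.2,-0.16,0],[-0.4,-0.32,0],[-0.6,-0.48,0],[-0.8,-0.64,0],[-1.0,-0.79,0],[-1.0,-0.79,0],[-1.0,-0.79,0]]' --rotation '[[0,0,0],[0,0,0],[0,0,0],[0,0,0],[0,0,0],[0,0,0],[0,0,0]]' --gripper '[-1,-1,-1,-1,-1,-1,-1]'

```text
clock: 1.4
tcp_pos: [0.4145, 0.0794, 0.3002]
tool_rot: [-0.923, -3.003, 0.0]
force: [-1.1, 0.5, -0.1]
width: -0.0004
grip_force: 0.0
```

Run:
```python
from mv import *
s=read_state();M=R.from_rotvec(s["tool_rot"]).as_matrix();print(M.round(3),inv(s["tcp_pos"]),s["force"],s["width"],s["joint_pos"])
i=get_image("scene");cv2.imwrite("pics/s1.png",cv2.resize(i["color"][180:380,260:500,::-1],(720,600)))
P=[]
for th in (1.28,1.15,1.0,.85,.7,.5,.3,.15,0.):
    r=.085;print(th,np.round([-.073+r*np.cos(th)-.003*np.sin(th)-.0145,.060+r*np.sin(th)+.003*np.cos(th)+.019],3))
```

```text
[[-0.827  0.562 -0.   ]
 [ 0.562  0.827 -0.   ]
 [ 0.    -0.    -1.   ]] [-0.11854362  0.00230763  0.30023985] [-1.11435666  0.53956789 -0.09631066] -0.0003877818045619306 [-0.67683982 -0.0200766   0.41200041  2.03268829  0.0088846   1.12744557
  0.70536959]
1.28 [-0.066  0.161]
1.15 [-0.056  0.158]
1.0 [-0.044  0.152]
0.85 [-0.034  0.145]
0.7 [-0.024  0.136]
0.5 [-0.014  0.122]
0.3 [-0.007  0.107]
0.15 [-0.004  0.095]
0.0 [-0.002  0.082]
```

View pics/s1.png

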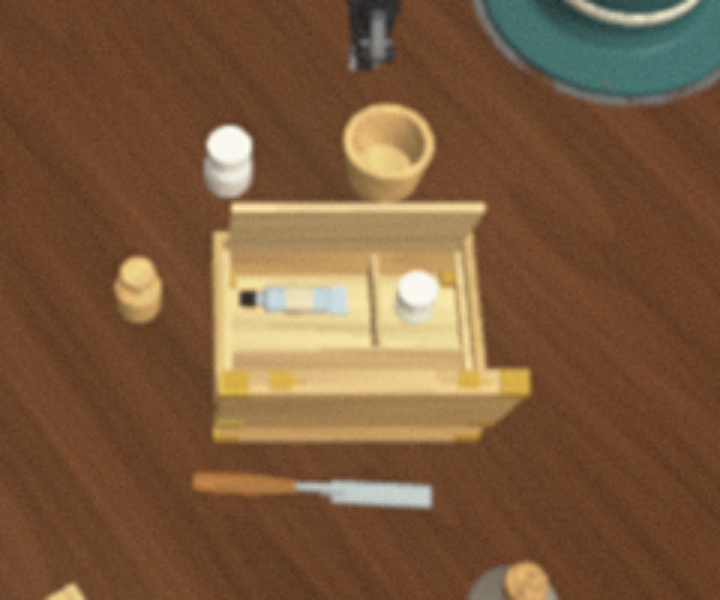

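The gripper is at (370,60) in the crop, clear in front of the leaf, and nothing has been disturbed. I'll lower it in front of the leaf.

Emit:
servo_tool --dp '[[0,0,0.2],[0,0,0.4],[0,0,0.6],[0,0,0.65],[0,0.1,0.65],[0,0.18,0.65],[0,0.22,0.65],[0,0.22,0.65]]' --rotation '[[0,0,0],[0,0,0],[0,0,0],[0,0,0],[0,0,0],[0,0,0],[0,0,0],[0,0,0]]' --gripper '[-1,-1,-1,-1,-1,-1,-1,-1]'

```text
clock: 2.25
tcp_pos: [0.4397, 0.118, 0.1709]
tool_rot: [0.917, 3.004, 0.001]
force: [-0.6, 0.4, 0.2]
width: -0.0001
grip_force: 0.0
```

Run:
```python
from mv import *
s=read_state();print(inv(s["tcp_pos"]),B.T@s["force"])
for th in (1.2,1.05,.9,.75,.6,.45,.3,.15,0.):
    r=.09;print(th,np.round([-.073+r*np.cos(th)-.003*np.sin(th)-.0145,.060+r*np.sin(th)+.003*np.cos(th)+.019],3))
```

```text
[-0.07242005  0.00314664  0.17092254] [-0.06503361  0.72729515  0.24086643]
1.2 [-0.058  0.164]
1.05 [-0.045  0.159]
0.9 [-0.034  0.151]
0.75 [-0.024  0.143]
0.6 [-0.015  0.132]
0.45 [-0.008  0.121]
0.3 [-0.002  0.108]
0.15 [0.001 0.095]
0.0 [0.003 0.082]
```

Emit:
servo_tool --dp '[[0,0.04,0.01],[0,0.07,0.03],[0,0.14,0.06],[0,0.19,0.1],[0,0.24,0.14],[0,0.29,0.195],[0,0.32,0.25],[0,0.35,0.305]]' --rotation '[[0,0,0],[0,0,0],[0,0,0],[0,0,0],[0,0,0],[0,0,0],[0,0,0],[0,0,0]]' --gripper '[-1,-1,-1,-1,-1,-1,-1,-1]'

```text
clock: 3.05
tcp_pos: [0.4783, 0.1752, 0.1081]
tool_rot: [-0.919, -3.004, 0.001]
force: [-0.9, -1.0, 0.5]
width: 0.0004
grip_force: 0.4
```

Run:
```python
from mv import *
s=read_state();print(inv(s["tcp_pos"]),B.T@s["force"])
```

```text
[-0.00343531  0.00310977  0.10808473] [-1.31476388  0.22114911  0.54442026]
```

Emit:
servo_tool --dp '[[0,0.01,0.04],[0,0.015,0.08],[0,0.02,0.11],[0,0.02,0.13],[0,0.02,0.14],[0,0.02,0.14],[0,0.02,0.14]]' --rotation '[[0,0,0],[0,0,0],[0,0,0],[0,0,0],[0,0,0],[0,0,0],[0,0,0]]' --gripper '[-1,-1,-1,-1,-1,-1,-1]'

```text
clock: 3.75
tcp_pos: [0.4804, 0.178, 0.0819]
tool_rot: [-0.92, -3.004, -0.001]
force: [-5.0, -0.8, 13.4]
width: -0.0
grip_force: 6.7
```

Run:
```python
from mv import *
s=read_state();print(inv(s["tcp_pos"]),B.T@s["force"])
i=get_image("scene");cv2.imwrite("pics/s2.png",cv2.resize(i["color"][180:380,260:500,::-1],(720,600)))
```

```text
[7.73720296e-05 2.95206421e-03 8.19249499e-02] [-3.44176499  3.68650637 13.37050705]
```

View pics/s2.png

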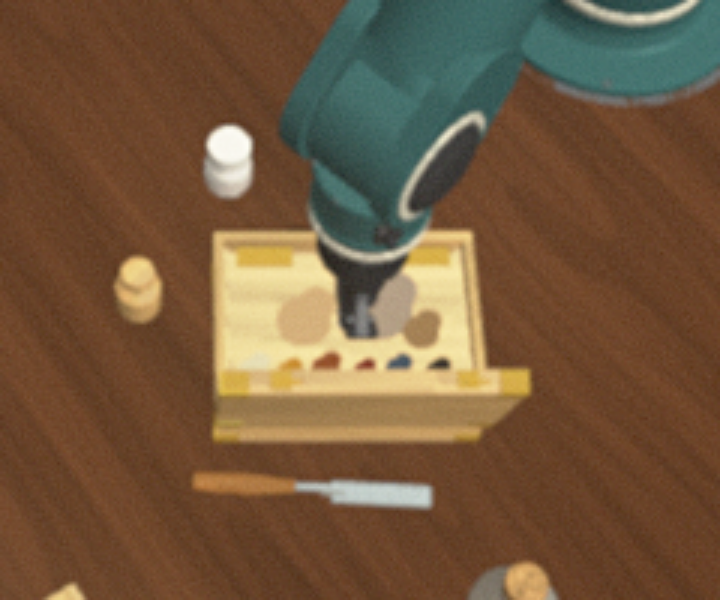

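The leaf is flat: its painted face is in view at (350,310), the TCP height is right, and the box edges haven't moved. I'll lift off and go over the cover.

Emit:
servo_tool --dp '[[0,-0.05,-0.2],[0,-0.1,-0.4],[0,-0.1,-0.6],[0,-0.1,-0.8],[0,-0.1,-1.0],[0,-0.1,-1.0],[0,-0.1,-1.0]]' --rotation '[[0,0,0],[0,0,0],[0,0,0],[0,0,0],[0,0,0],[0,0,0],[0,0,0]]' --gripper '[-1,-1,-1,-1,-1,-1,-1]'

```text
clock: 4.5
tcp_pos: [0.4694, 0.1616, 0.282]
tool_rot: [0.919, 3.003, 0.003]
force: [-0.0, 0.7, -0.6]
width: -0.0
grip_force: 0.0
```

Emit:
servo_tool --dp '[[0,0,-0.2],[0,0,-0.28],[0,0.2,-0.28],[0,0.4,-0.28],[0,0.6,-0.28],[0,0.8,-0.28],[0,1.0,-0.28],[0,1.0,-0.28]]' --rotation '[[0,0,0],[0,0,0],[0,0,0],[0,0,0],[0,0,0],[0,0,0],[0,0,0],[0,0,0]]' --gripper '[-1,-1,-1,-1,-1,-1,-1,-1]'

```text
clock: 5.3
tcp_pos: [0.5815, 0.3313, 0.3336]
tool_rot: [-0.913, -3.003, 0.005]
force: [0.7, -0.0, -1.3]
width: 0.0001
grip_force: 0.0
```

Run:
```python
from mv import *
s=read_state();print(inv(s["tcp_pos"]),B.T@s["force"],s["joint_pos"])
```

```text
[0.18370484 0.00499247 0.33359489] [ 0.35922774 -0.61887971 -1.25933569] [-0.80614328  0.45991563  0.35526251  1.39476815 -0.15993004  1.31913903
  0.53600038]
```

Emit:
servo_tool --dp '[[0,0.16,0],[0,0.16,0.2],[0,0.16,0.4],[0,0.16,0.54],[0,0.16,0.54],[0,0.05,0.54],[0,-0.05,0.54],[0,-0.05,0.54]]' --rotation '[[0,0,0],[0,0,0],[0,0,0],[0,0,0],[0,0,0],[0,0,0],[0,0,0],[0,0,0]]' --gripper '[-1,-1,-1,-1,-1,-1,-1,-1]'

```text
clock: 6.1
tcp_pos: [0.5755, 0.3167, 0.231]
tool_rot: [0.923, 3.002, 0.0]
force: [1.1, 0.8, 1.1]
width: -0.0002
grip_force: 0.0
```

Run:
```python
from mv import *
s=read_state();print(inv(s["tcp_pos"]),B.T@s["force"],s["joint_pos"])
i=get_image("scene");cv2.imwrite("pics/s3.png",cv2.resize(i["color"][180:380,260:500,::-1],(720,600)))
for ph in (1.57,1.45,1.3,1.15,1.,.85,.7,.55,.4,.3,.2,.1,0):
    r=.135;print(ph,np.round([.085-r*np.cos(ph)+.018*np.sin(ph)+.0145,.072+r*np.sin(ph)+.018*np.cos(ph)+.019],3))
```

```text
[0.1682613  0.00181639 0.23096638] [ 1.27346126 -0.51387825  1.1303576 ] [-0.79269154  0.50927514  0.34225379  1.5568084  -0.18364297  1.10667687
  0.56619454]
1.57 [0.117 0.226]
1.45 [0.101 0.227]
1.3 [0.081 0.226]
1.15 [0.061 0.222]
1.0 [0.042 0.214]
0.85 [0.024 0.204]
0.7 [0.008 0.192]
0.55 [-0.006  0.177]
0.4 [-0.018  0.16 ]
0.3 [-0.024  0.148]
0.2 [-0.029  0.135]
0.1 [-0.033  0.122]
0 [-0.036  0.109]
```

View pics/s3.png

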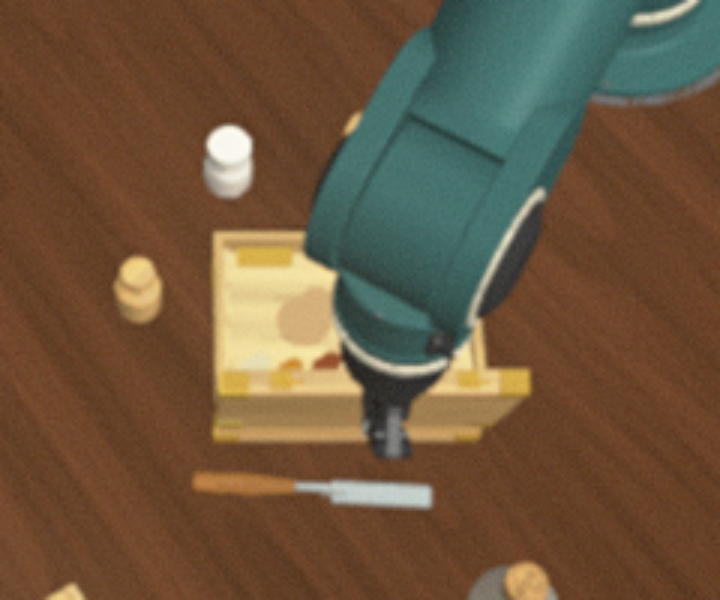

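The fingers at (390,440) are behind the cover and just clear of it. I'll start pushing gently.

Emit:
servo_tool --dp '[[0,-0.04,0],[0,-0.08,0],[0,-0.12,0],[0,-0.16,0],[0,-0.2,0],[0,-0.24,0],[0,-0.27,0],[0,-0.27,0]]' --rotation '[[0,0,0],[0,0,0],[0,0,0],[0,0,0],[0,0,0],[0,0,0],[0,0,0],[0,0,0]]' --gripper '[-1,-1,-1,-1,-1,-1,-1,-1]'

```text
clock: 6.95
tcp_pos: [0.5449, 0.2733, 0.2293]
tool_rot: [-0.92, -3.003, 0.001]
force: [0.5, 0.0, -0.3]
width: 0.0
grip_force: 0.0
```

Run:
```python
from mv import *
s=read_state();print(inv(s["tcp_pos"]),B.T@s["force"],s["joint_pos"])
```

```text
[0.1151818  0.00286582 0.22926179] [ 0.28612346 -0.3944386  -0.34554765] [-0.78372788  0.42695077  0.35303718  1.68483858 -0.16466849  1.05989734
  0.59710625]
```

Emit:
servo_tool --dp '[[0,-0.07,0.005],[0,-0.12,0.008],[0,-0.17,0.01],[0,-0.22,0.02],[0,-0.27,0.03],[0,-0.32,0.05],[0,-0.365,0.07],[0,-0.41,0.095]]' --rotation '[[0,0,0],[0,0,0],[0,0,0],[0,0,0],[0,0,0],[0,0,0],[0,0,0],[0,0,0]]' --gripper '[-1,-1,-1,-1,-1,-1,-1,-1]'

```text
clock: 7.75
tcp_pos: [0.4991, 0.2056, 0.21]
tool_rot: [0.92, 3.004, -0.0]
force: [1.3, 1.0, 2.7]
width: 0.0005
grip_force: 1.0
```

Run:
```python
from mv import *
s=read_state();print(inv(s["tcp_pos"]),B.T@s["force"],s["joint_pos"])
i=get_image("scene");cv2.imwrite("pics/s4.png",cv2.resize(i["color"][180:380,260:500,::-1],(720,600)))
```

```text
[0.03341822 0.00292541 0.20995765] [ 1.544721   -0.5092248   2.65919742] [-0.75491143  0.32440827  0.37158654  1.87829482 -0.14112254  0.96435107
  0.65638072]
```

View pics/s4.png

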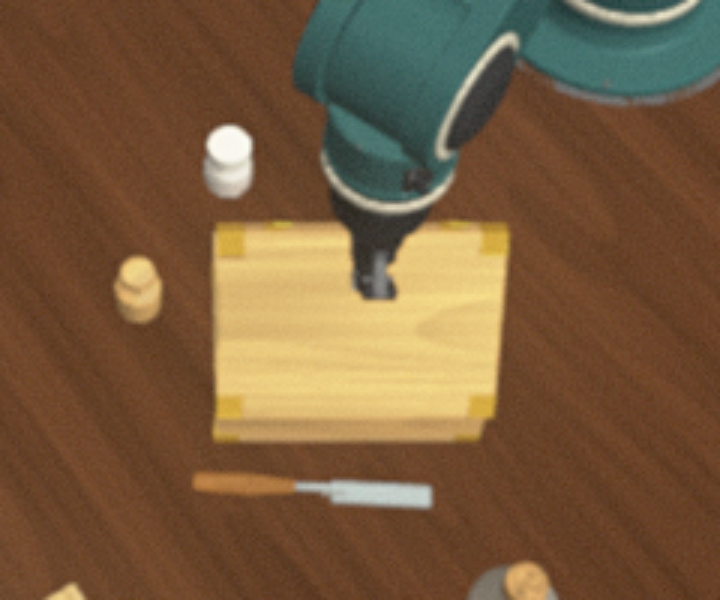

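The cover is following the fingertips at about 0.95 rad, and the box hasn't moved. Continuing.

Emit:
servo_tool --dp '[[0,-0.045,0.03],[0,-0.085,0.06],[0,-0.125,0.09],[0,-0.16,0.125],[0,-0.195,0.165],[0,-0.225,0.205],[0,-0.255,0.25],[0,-0.285,0.31]]' --rotation '[[0,0,0],[0,0,0],[0,0,0],[0,0,0],[0,0,0],[0,0,0],[0,0,0],[0,0,0]]' --gripper '[-1,-1,-1,-1,-1,-1,-1,-1]'

```text
clock: 8.6
tcp_pos: [0.4674, 0.1587, 0.1476]
tool_rot: [0.919, 3.004, 0.0]
force: [0.3, -0.8, 1.7]
width: 0.0001
grip_force: 0.6
```

Run:
```python
from mv import *
s=read_state();print(inv(s["tcp_pos"]),B.T@s["force"],s["joint_pos"])
```

```text
[-0.02320283  0.00293663  0.14760162] [-0.47510197 -0.67932429  1.65962453] [-0.70313514  0.3348509   0.36955384  2.03828147 -0.16674425  0.7962655
  0.74148846]
```

Emit:
servo_tool --dp '[[0,-0.015,0.04],[0,-0.03,0.08],[0,-0.04,0.12],[0,-0.045,0.15],[0,-0.05,0.175],[0,-0.05,0.195],[0,-0.05,0.205],[0,-0.05,0.205]]' --rotation '[[0,0,0],[0,0,0],[0,0,0],[0,0,0],[0,0,0],[0,0,0],[0,0,0],[0,0,0]]' --gripper '[-1,-1,-1,-1,-1,-1,-1,-1]'

```text
clock: 9.4
tcp_pos: [0.4622, 0.1508, 0.1086]
tool_rot: [-0.92, -3.003, -0.001]
force: [-13.7, -5.4, 37.9]
width: -0.0001
grip_force: 19.0
```

Run:
```python
from mv import *
s=read_state();print(inv(s["tcp_pos"]),B.T@s["force"],s["joint_pos"])
```

```text
[-0.03266265  0.00285235  0.10856004] [-12.15862199   8.26731364  37.87587619] [-0.67332082  0.38982154  0.35010397  2.0788527  -0.2039191   0.70467454
  0.7850908 ]
```

Emit:
servo_tool --dp '[[0,0,-0.015],[0,0,-0.03],[0,0,-0.1],[0,0,-0.3],[0,0,-0.5],[0,0,-0.7],[0,0,-0.7],[0,0,-0.7]]' --rotation '[[0,0,0],[0,0,0],[0,0,0],[0,0,0],[0,0,0],[0,0,0],[0,0,0],[0,0,0]]' --gripper '[-1,-1,-1,-1,-1,-1,-1,-1]'

```text
clock: 10.2
tcp_pos: [0.4623, 0.1512, 0.248]
tool_rot: [0.919, 3.003, 0.002]
force: [-0.0, 0.2, -0.7]
width: -0.0001
grip_force: 0.0
```

Run:
```python
from mv import *
s=read_state();print(inv(s["tcp_pos"]),B.T@s["force"])
i=get_image("scene");cv2.imwrite("pics/s5.png",cv2.resize(i["color"][180:380,260:500,::-1],(720,600)))
```

```text
[-0.03233541  0.00295465  0.24796465] [ 0.16405159  0.11981206 -0.67877748]
```

View pics/s5.png

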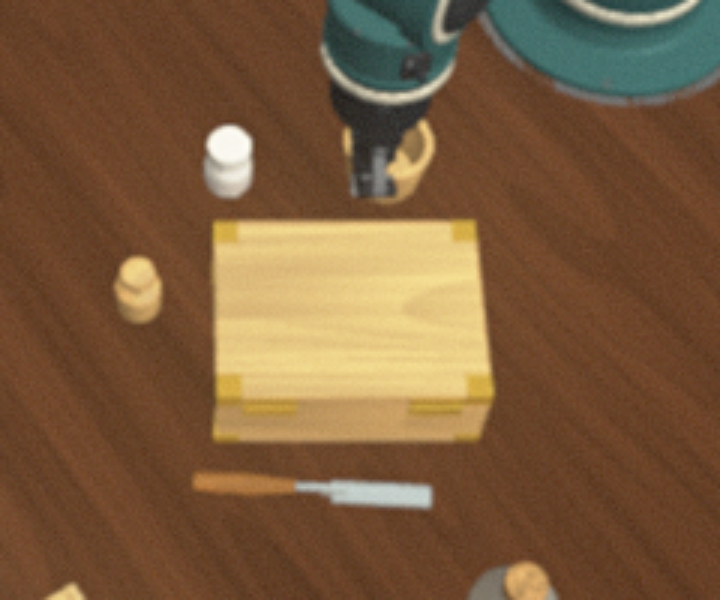

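The cover lies flush on the rim, with its corners at (214,222) to (493,395). The box base line at (213,440) and all the things around it are where they were, and the gripper is clear.

```bash
python3 -c "
from bench import *
print(job_done())"
```

```text
the job is handed in; nothing more can be done
None
```

I folded the palette leaf flat, then swung the cover shut at a controlled speed. In the last picture the box and the things around it are where they started, and the robot is clear. The job is handed in; no verdict came back.

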